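# Clamp a biscuit tin in the decorating guide with its notched end stop

### The job

Clamp the biscuit tin in the decorating guide: lift the end stop's release bar and keep it up while you slide the stop along, so that it pushes the tin up against the back stop and its sprung pad is pressed roughly half way in. Then let the bar down so that it drops fully into the nearest notch, and let go. The tin is thin, so never ram it or press the pad right to its end, and leave everything else on the table where it is.

Things in the scene. Friction and masses are not known exactly. Their poses are not given: they have to be found in the camera images.
- guide: The decorating guide: a fixed flat metal bed 160 mm wide (its x) and 500 mm long (its y); deck 18 mm above the table, a 30 mm slot along its middle, a 12 mm high lip along each long side. Origin: centre of the underside, on the table. The end stop slides along its y axis. In order from its -y end to its +y end: the end stop, the tin, the back stop.
- deck_end (a point): Middle of the deck's +y edge, 18 mm above the table. Between it and the tin stands the back stop: a fixed aluminium plate 45 mm high, facing the tin. Its place is set differently each time and is not measured: it stands 10 to 70 mm beyond the tin's +y end at the start and must be found by feel or sight.
- slot (a point): A point on the slot's floor at the guide's -y end, 8 mm above the table. Along the slot, under the end stop, lies a fixed rack with square-cut notches, 15 mm apart, 8 mm wide and 8 mm deep, with flat crowns 7 mm wide between them. Where along the slot the notches lie differs each time and is not measured.
- carriage: The end stop: a black block 116 mm (x) by 60 mm (y) by 30 mm high, its top 48 mm above the table; its axes are parallel to the guide's. Origin: centre of its underside, 18 mm above the table. It slides along the guide's y, 190 mm of travel, needs 9 N to slide (a little more when moved fast) and stays where it is left.
- pad_mount (a point): Middle of the block's +y face, 35 mm above the table. In front of it is the rubber pad, 90 mm wide and 28 mm high, on two sprung pins: its face stands 32 mm ahead when free and can be pushed in by 24 mm, pushing back with 2.5 N at first, rising evenly to 7.8 N fully in. The tin alone slides with under 2 N, so the pad gives only once the tin is against the back stop.
- grip (a point): Centre of the release bar's crossbar: round steel, 12 mm thick, 90 mm long along the guide's x, on two 10 mm posts 70 mm apart between centres. It is straight above the end stop's origin, 103 mm above the table when fully down, with 49 mm free under it. Take it from above between the posts, fingers on its +y and -y sides. Pushing it along y moves the end stop.
- bar (a joint): Height of the release bar, m: 0 fully down in a notch, about 0.007 resting on a crown (not caught), 0.016 fully up. Spring and weight push it down with 5 N (bottom) to 8 N (top). Above 0.008 the end stop can slide; in a notch it is locked, with 3 mm of play. From a crown it drops by itself when the end stop is moved on to a notch. At the start it is on a crown or in a notch.
- tin: The thin aluminium tin with twelve biscuits in it, 120 mm (x) by 150 mm (y) by 32 mm high, about 0.2 kg, loose on the deck between the lips with 2 mm of play at each side. Origin: centre of its underside, 18 mm above the table; its axes are parallel to the guide's.
- jar: Bystander: amber jar, 64 mm across, 85 mm high, standing on the table on the far (+x) side of the guide. Origin under its centre.
- mug: Bystander: white mug, 76 mm across, 85 mm high. Origin under its centre.
- bowl: Bystander: white bowl, 120 mm across, 50 mm high, on the table on the near (-x) side of the guide. Origin under its centre.
- cutter: Bystander: steel biscuit cutter ring, 60 mm across, 25 mm high, on the table on the near (-x) side of the guide. Origin under its centre.
- spatula: Bystander: spatula lying on the table. Origin under its middle.
- tray: Bystander: steel tray of biscuits, 200 by 280 by 22 mm. Origin under its centre.
- squeezer: Bystander: clear squeeze bottle, 56 mm across, 150 mm high. Origin under its centre.
There are look-alikes about, which are no part of the job. Of the things shaped like the tin, the aluminium one is meant.

How it is judged:
By the outcome, as a careful person would: the job done as asked, in the order asked, and still so for the second after the job is handed in, with the robot touching nothing.
It also fails if it takes over 45 s, if anything falls off the work surface, if the arm or the gripper's body presses on something with over 40 N, if the wrist force passes 120 N, or if a joint passes its speed limit or range.

### The arm

A 6-joint arm with a two-finger parallel gripper is mounted at the origin on the work surface. World frame = base frame: x ahead of the robot, y to its left, z up, the work surface at z = 0. Lengths are in m, angles in rad, forces in N, time in s.
With the tool pointing down it reaches from about 0.25 to 0.775 m from the base axis. Payload 4 kg.
Tool frame: the origin (TCP) lies midway between the tips of the shut fingers; the grasp point (between the pads) lies 19 mm behind it; z points along the fingers, y is the direction in which the jaws open and shut (so a half turn about z gives the same grasp; the last joint's range is limited). The gripper opens to 94 mm and grips with 3 to 60 N. Pads are 16 mm wide; open, the fingers measure 119 mm over their backs; the gripper's body (75 mm by 177 mm) begins 78 mm behind the grasp point.
Start: joints at [1.148, 0.087, 1.371, -0, 1.684, -0.103], TCP at [0.173, 0.522, 0.206] pointing down, gripper open.
Joint ranges: [-3.1, 3.1], [-0.76, 2.03], [0.27, 2.55], [-1.08, 4.22], [0.17, 2.65], [-2.57, 2.57]. Speed limits (rad/s): [2.79, 2.79, 3.14, 3.14, 3.14, 3.14].

### API

Orientations are given as [roll, pitch, yaw] about the fixed x, y, z axes, in that order (R = Rz(yaw) Ry(pitch) Rx(roll)).
In Python, from bench import robot gives the robot as it stands.
- The arm moves only by the tool carry_out, never from a script. Its argument "deltas" is text: rows parted by semicolons, each of 7 numbers parted by spaces: the shift along the tool's x, y, z in mm, then the turn, a rotation vector about the tool's x, y, z in rad, then the closure, from 0 (fully open) to 1 (shut). A call has exactly 8 rows; each row is the pose to reach, as a shift and turn from the pose commanded when the call began, along the tool's axes at that moment; what a row does not reach only later rows make up. A row lasts 1/12 s, in which the tool goes at most 41.7 mm and 7.16 degrees, less where a joint would pass 70% of its speed; a pose out of reach is approached as far as the arm can. A call with a gripper value outside its range is refused whole. The fingers move at their own pace and stop on an object; the grip force is fixed at half the most. Time passes only in rows, so rows that repeat a pose let the fingers close, or fill a call up. It gives the time, the measured TCP pose, the force and the opening at its end, in the units of the state.
- robot.get_obs(): the state, without advancing time (a new reading comes with each control period).
- robot.snapshot(name): name is "scene" or "top" or "wrist"; returns a dict with "pixels" (420x560x3 uint8, red, green, blue), "range_z" (420x560 float32, m along the optical axis (not along the pixel's ray), 0 where there is no reading), "camera_matrix" (3x3 intrinsics, pixels), "rvec" (rotation vector, rad) and "tvec" (3), from world to camera coordinates, as OpenCV has them. Camera axes: x right, y down, z forward; pixel columns grow to the right and rows downward; lengths in m; the calibration is good to about 2 mm. The wrist camera is an equidistant fisheye: a pixel r from the principal point sees the ray r / f radians off the axis. A picture is of the moment at which its call begins.
- robot.close_job(): hands the job in, once; it reports no verdict.
Trained networks look in a picture, given as the dict that the camera call returned (one of the last four; its "shot" number tells which), for a name from the list of things; names that differ only in an ending like _2 or _b are one class to them, and where a whole thing is asked for, a point or a joint stands for the part that bears it (a point fixed in the world has none). Each returns a list of dicts, best first, with "p" (0 to 1); they miss things now and then, are a little off and sometimes report something else, mostly with a low value. They report only what shows in the picture. A call takes as long as a camera call. They do not tell look-alikes from the thing itself.
- robot.look_for(picture, thing): "at" ([x, y, z] in m, in the coordinates of the camera as it stood for that picture, good to about 4 mm: the middle of the surface that is visible of it).
- robot.place_of(picture, thing): "at" ([x, y, z] in m, in the coordinates of the camera as it stood for that picture, good to about 4 mm: a listed point, or the origin of a listed thing).
The state is a dict: "time": time; "joint_positions": joint angles; "qvel": joint speeds; "joint_torque": joint torques, N m; "tool_pos": TCP position; "ee_rot": TCP orientation; "wrist_force": force on the tool from outside, world axes, zero at the start; "wrist_torque": the same for the moment, N m; "width": finger opening in m.
Only numpy, scipy, OpenCV 4.12 (cv2) and the standard library are available. Lean on these libraries where they do the work, as an engineer would, in place of code of your own. Each camera call takes 0.05 s, during which the arm holds its last target.

## Working session

There is one attempt and no reset: what is moved stays moved. The work goes in short steps, Python scripts to look and compute and a tool call to move; the robot and the scene stay as the last step left them, time stands still between calls to the robot, and variables do not carry over. Pictures are saved under pics/ and viewed, and the job is handed in when it is done.

Besides the shell and the picture viewer there is one more tool, called after "Call:" as name(argument=value, ...) on one line, values as JSON. carry_out: Moves the arm, as the interface text tells. Its arguments: {"type":"object","properties":{"deltas":{"type":"string"}},"required":["deltas"]}

```bash
ls; mkdir -p pics
cat > h.py <<'E'
import numpy as np, cv2
from bench import robot
from scipy.spatial.transform import Rotation as Ro
def snap(n,f=None):
    s=robot.snapshot(n)
    if f: cv2.imwrite('pics/'+f, s['pixels'][:,:,::-1])
    return s
def c2w(s,p):
    R=cv2.Rodrigues(np.array(s['rvec'],float))[0]
    return R.T@(np.array(p)-np.array(s['tvec']).ravel())
def w2p(s,p):
    q,_=cv2.projectPoints(np.array([p],float),np.array(s['rvec'],float),np.array(s['tvec'],float),s['camera_matrix'],None); return q.ravel()
def px(s,u,v,z=None):
    K=s['camera_matrix'];z=s['range_z'][int(v),int(u)] if z is None else z
    return c2w(s,[(u-K[0,2])/K[0,0]*z,(v-K[1,2])/K[1,1]*z,z])
E
python3 - <<'E'
from h import *
o=robot.get_obs();print({k:np.round(v,3) for k,v in o.items()})
for n in ['scene','top']:
    s=snap(n,n+'0.png')
    for t in ['guide','deck_end','slot','carriage','pad_mount','grip','tin','jar','mug','bowl','cutter','squeezer','tray']:
        for r in robot.place_of(s,t)[:3]: print(n,t,round(r['p'],2),np.round(c2w(s,r['at']),3),np.round(w2p(s,c2w(s,r['at']))))
E
```

```text
pics
{'time': np.float64(0.0), 'joint_positions': array([ 1.148,  0.088,  1.372, -0.   ,  1.684, -0.103]), 'qvel': array([ 0.002, -0.001, -0.   , -0.   ,  0.   , -0.002]), 'joint_torque': array([ 0.0000e+00, -3.4018e+01, -3.0243e+01,  7.2000e-02,  3.3000e-02,
       -0.0000e+00]), 'tool_pos': array([0.173, 0.522, 0.204]), 'ee_rot': array([-3.139, -0.   ,  2.822]), 'wrist_force': array([ 0.549, -0.164,  0.381]), 'wrist_torque': array([-0.042, -0.038, -0.02 ]), 'width': np.float64(0.094)}
scene guide 0.57 [ 0.527  0.056 -0.005] [263. 228.]
scene deck_end 0.71 [ 0.56  -0.138  0.103] [228. 173.]
scene deck_end 0.6 [0.473 0.306 0.017] [320. 266.]
scene slot 0.57 [ 0.572 -0.189  0.003] [220. 190.]
scene carriage 0.75 [ 0.689 -0.319 -0.004] [176. 182.]
scene carriage 0.6 [ 0.565 -0.137  0.018] [228. 194.]
scene pad_mount 0.88 [ 0.551 -0.107  0.035] [235. 193.]
scene grip 0.45 [ 0.562 -0.138  0.099] [227. 174.]
scene tin 0.92 [ 0.273  0.298 -0.001] [374. 248.]
scene tin 0.91 [ 0.225 -0.299 -0.001] [292. 153.]
scene tin 0.9 [0.514 0.09  0.018] [272. 228.]
scene jar 0.59 [0.645 0.171 0.003] [2
[... 493 characters left out ...]
0.108  0.029] [337. 183.]
top pad_mount 0.7 [ 0.403 -0.375 -0.001] [421. 228.]
top grip 0.56 [ 0.566 -0.14   0.099] [349. 175.]
top tin 0.76 [ 0.273  0.297 -0.001] [211. 275.]
top tin 0.73 [0.519 0.088 0.016] [275. 196.]
top tin 0.71 [ 0.227 -0.305  0.001] [402. 285.]
top jar 0.82 [0.647 0.167 0.001] [250. 157.]
top jar 0.26 [ 0.411 -0.045 -0.002] [318. 229.]
top jar 0.25 [0.502 0.629 0.002] [107. 206.]
top mug 0.97 [ 0.401 -0.374 -0.002] [421. 229.]
top mug 0.53 [ 0.503  0.628 -0.001] [107. 206.]
top bowl 0.72 [ 0.366  0.077 -0.002] [280. 244.]
top cutter 0.38 [ 0.412 -0.042 -0.004] [317. 229.]
top squeezer 0.6 [ 0.69  -0.323 -0.001] [401. 140.]
top tray 0.87 [0.5   0.626 0.002] [107. 207.]
```

View pics/scene0.png

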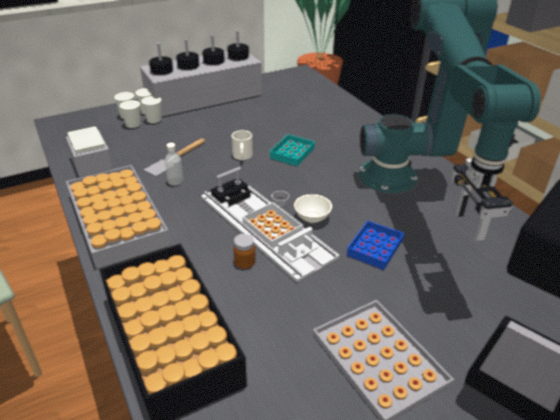

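View pics/top0.png

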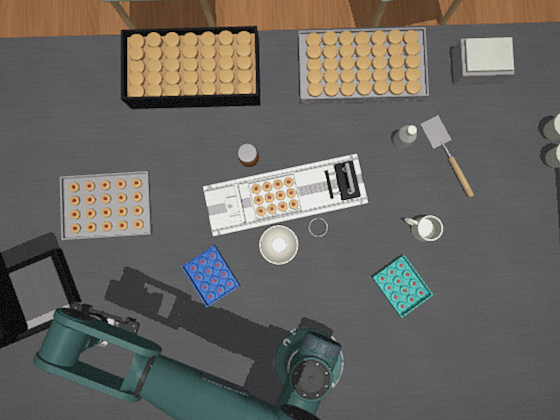

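The scene and top pictures both show the guide running diagonally: top px (361,179) to (208,212). The end stop is at (346,182), the aluminium tin at (275,196), and the back-stop plate near (240,203). The blue and teal tins are look-alikes. Next I measure more exactly from the depth.

```bash
cat >> h.py <<'E'
def cloud(s):
    K=s['camera_matrix'];z=s['range_z'];v,u=np.mgrid[:420,:560]
    P=np.stack([(u-K[0,2])/K[0,0]*z,(v-K[1,2])/K[1,1]*z,z],-1)
    R=cv2.Rodrigues(np.array(s['rvec'],float))[0]
    W=(P-np.array(s['tvec']).ravel())@R
    W[z==0]=np.nan
    return W
E
python3 - <<'E'
from h import *
s=snap('top');W=cloud(s)
im=s['pixels'][140:250,190:380,::-1];cv2.imwrite('pics/topc.png',cv2.resize(im,None,fx=4,fy=4,interpolation=cv2.INTER_CUBIC))
m=(W[...,2]>0.012)&(W[...,2]<0.12)&np.isfinite(W[...,2])
c0=np.array([0.522,0.057])
d=W[...,:2]-c0
m&=(np.linalg.norm(d,axis=-1)<0.275)
a=0.193
X=d@[np.cos(a),np.sin(a)];Y=d@[-np.sin(a),np.cos(a)]
m&=(abs(X)<0.1)
pts=W[m][:,:2].astype(np.float32)
# restrict to largest component
n,l,st,_=cv2.connectedComponentsWithStats(m.astype(np.uint8));k=1+np.argmax(st[1:,4]);pts=W[l==k][:,:2].astype(np.float32)
r=cv2.minAreaRect(pts*1000);print(r)
for y in np.arange(-.25,.26,.005):
    q=m&(abs(Y-y)<.0025)&(abs(X)<.05)
    if q.any(): z=W[q][:,2]*1000; print(round(y*1000),q.sum(),np.round(np.percentile(z,[10,50,90,100])))
E
```

```text
((525.1641845703125, 55.3214111328125), (162.63192749023438, 500.5520935058594), 10.532220840454102)
-250 31 [13. 18. 23. 28.]
-245 34 [13. 17. 22. 26.]
-240 37 [13. 17. 21. 23.]
-235 7 [14. 20. 25. 27.]
-230 38 [43. 47. 50. 53.]
-225 53 [45. 48. 53. 57.]
-220 47 [44. 49. 53. 55.]
-215 21 [46. 49. 53. 53.]
-210 6 [45. 48. 51. 52.]
-205 53 [ 49. 105. 110. 118.]
-200 97 [ 47. 102. 111. 117.]
-195 85 [ 46.  54. 109. 116.]
-190 50 [41. 48. 52. 57.]
-185 52 [43. 48. 53. 57.]
-180 50 [43. 47. 51. 54.]
-175 55 [44. 49. 53. 55.]
-170 67 [15. 31. 46. 50.]
-165 46 [15. 20. 35. 40.]
-160 37 [14. 19. 33. 38.]
-155 34 [15. 20. 38. 48.]
-150 23 [15. 24. 43. 47.]
-145 46 [44. 49. 53. 60.]
-140 69 [16. 39. 52. 55.]
-135 46 [15. 18. 23. 24.]
-130 41 [13. 18. 23. 26.]
-125 34 [13. 18. 23. 28.]
-120 41 [14. 18. 22. 26.]
-115 37 [13. 17. 21. 22.]
-110 34 [14. 19. 22. 24.]
-105 47 [15. 18. 23. 26.]
-100 44 [14. 17. 22. 26.]
-95 36 [14. 17. 23. 25.]
-90 44 [13. 18. 23. 27.]
-85 40 [14. 18. 23. 30.]
-80 34 [15. 19. 24. 26.]
-75 46 [14. 18. 21. 24.]
-70 39 [14. 18. 22. 26.]
-65 40 [13. 17. 22. 26.]
-60 44 [
[... 842 characters left out ...]
]
115 35 [14. 17. 23. 28.]
120 37 [14. 18. 23. 27.]
125 35 [15. 19. 23. 24.]
130 34 [13. 18. 21. 23.]
135 72 [15. 29. 62. 70.]
140 52 [59. 64. 68. 69.]
145 52 [59. 64. 68. 70.]
150 25 [23. 51. 61. 71.]
155 47 [21. 26. 53. 55.]
160 52 [19. 24. 46. 60.]
165 48 [20. 27. 51. 60.]
170 53 [22. 26. 45. 62.]
175 50 [21. 25. 52. 59.]
180 51 [18. 24. 57. 60.]
185 44 [18. 25. 29. 33.]
190 33 [14. 20. 26. 28.]
195 37 [13. 17. 23. 25.]
200 34 [15. 18. 22. 26.]
205 36 [15. 18. 23. 28.]
210 32 [14. 17. 21. 25.]
215 41 [12. 17. 22. 25.]
220 33 [13. 18. 23. 26.]
225 37 [14. 19. 22. 25.]
230 35 [16. 19. 22. 26.]
235 38 [13. 19. 23. 27.]
240 40 [13. 19. 23. 27.]
245 32 [14. 18. 22. 30.]
250 2 [14. 15. 17. 17.]
```

View pics/topc.png

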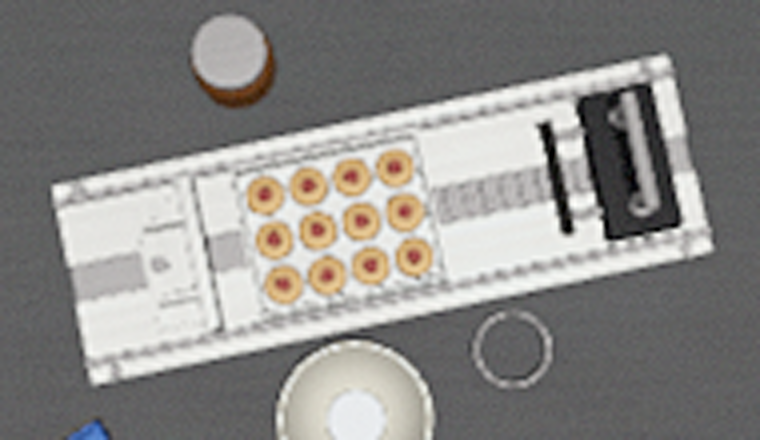

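The crop shows, in guide y from its middle: block centre about -202 mm, pad face about -139, tin -46 to 106, and back-stop face about 136. So the tin gap is roughly 30 mm and the block needs roughly 138 mm of travel. I move above the bar, with the jaws along the guide.

```bash
cat >> h.py <<'E'
def delta(pos,yaw,obs=None):
    o=obs or robot.get_obs()
    R=Ro.from_euler('xyz',o['ee_rot']).as_matrix()
    R2=Ro.from_euler('xyz',[np.pi,0,yaw]).as_matrix()
    print('d mm',np.round(R.T@(np.array(pos)-o['tool_pos'])*1000,1),'rot',np.round(Ro.from_matrix(R.T@R2).as_rotvec(),4))
E
python3 - <<'E'
from h import *
delta([.562,-.137,.19],np.pi+.19)
delta([.562,-.137,.19],.19)
E
```

```text
d mm [-576.6 -503.4   15.5] rot [ 1.000e-04  1.000e-04 -5.098e-01]
d mm [-576.6 -503.4   15.5] rot [ 1.0000e-04 -1.0000e-04  2.6318e+00]
```

Call:
carry_out(deltas="-29 -25 1 0 0 -0.03 0;-58 -50 2 0 0 -0.06 0;-87 -75 2 0 0 -0.09 0;-116 -100 3 0 0 -0.12 0;-145 -125 4 0 0 -0.15 0;-174 -150 5 0 0 -0.18 0;-203 -175 5 0 0 -0.21 0;-232 -200 6 0 0 -0.24 0")

```text
time: 2.12
tool_pos: [0.3308, 0.2578, 0.1999]
ee_rot: [3.141, 0.001, 3.064]
wrist_force: [0.4, 0.4, 0.3]
width: 0.094
```

Run:
```python
from h import *
delta([.562,-.137,.19],np.pi+.19)
```

```text
d mm [-261.1 -375.6    9.8] rot [ 0.0007  0.0012 -0.2678]
```

Call:
carry_out(deltas="-23 -34 1 0 0 -0.03 0;-46 -67 2 0 0 -0.06 0;-69 -100 3 0 0 -0.09 0;-92 -133 4 0 0 -0.12 0;-115 -166 5 0 0 -0.15 0;-138 -199 6 0 0 -0.18 0;-161 -232 7 0 0 -0.21 0;-184 -265 8 0 0 -0.24 0")

```text
time: 2.78
tool_pos: [0.4932, -0.0215, 0.1917]
ee_rot: [3.142, 0.001, -2.98]
wrist_force: [1.3, 0.5, -0.4]
width: 0.0941
```

Run:
```python
from h import *
delta([.562,-.137,.19],np.pi+.19)
```

```text
d mm [ -49.3 -125.     1.7] rot [ 0.      0.0009 -0.0288]
```

Run:
```python
from h import *
s=snap('wrist','w1.png');print(s['camera_matrix'],s['rvec'],s['tvec'])
np.savez('w1.npz',**{k:s[k] for k in ['pixels','range_z','camera_matrix','rvec','tvec']})
```

```text
[[325.1922621    0.         277.71541554]
 [  0.         325.1922621  205.9053564 ]
 [  0.           0.           1.        ]] [-1.9005597  -2.23785645 -0.32873507] [ 0.10062299 -0.48957021  0.24008466]
```

Call:
carry_out(deltas="-10 -25 0 0 0 -0.006 0;-20 -50 0 0 0 -0.012 0;-30 -75 0 0 0 -0.018 0;-40 -100 1 0 0 -0.024 0;-49 -125 1 0 0 -0.028 0;-49 -125 2 0 0 -0.028 0;-49 -125 2 0 0 -0.028 0;-49 -125 2 0 0 -0.028 0")

```text
time: 3.5
tool_pos: [0.5606, -0.1344, 0.1892]
ee_rot: [3.141, -0.001, -2.953]
wrist_force: [0.2, 0.5, -0.1]
width: 0.0942
```

Run:
```python
from h import *
s=snap('wrist','w2.png');print(s['camera_matrix'],s['rvec'],s['tvec'])
np.savez('w2.npz',**{k:s[k] for k in ['pixels','range_z','camera_matrix','rvec','tvec']})
for t in ['grip','pad_mount','carriage','slot','tin']:
    for r in robot.place_of(s,t)[:2]: print(t,round(r['p'],2),np.round(c2w(s,r['at']),4))
```

```text
[[325.1922621    0.         277.71541554]
 [  0.         325.1922621  205.9053564 ]
 [  0.           0.           1.        ]] [-1.87313293 -2.26644933 -0.33216173] [ 0.23704273 -0.52905614  0.22684214]
grip 0.92 [ 0.5628 -0.1415  0.1005]
pad_mount 0.91 [ 0.5568 -0.1114  0.0366]
carriage 0.69 [ 0.5626 -0.1353  0.0131]
slot 0.56 [ 0.5711 -0.1872  0.008 ]
tin 0.9 [0.5178 0.091  0.0172]
```

View pics/w1.png

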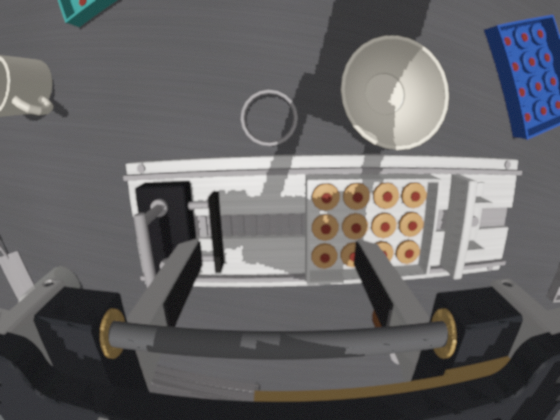

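View pics/w2.png

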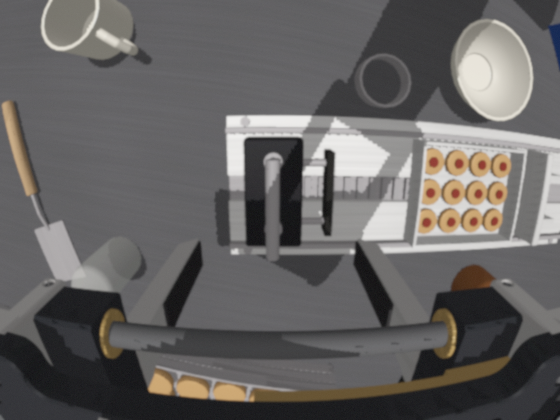

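```bash
cat >> h.py <<'E'
def wpix(s,P):
    R=cv2.Rodrigues(np.array(s['rvec'],float))[0];q=np.asarray(P)@R.T+np.array(s['tvec']).ravel()
    K=s['camera_matrix'];rr=np.hypot(q[...,0],q[...,1]);th=np.arctan2(rr,q[...,2]);k=th/np.maximum(rr,1e-9)*K[0,0]
    return np.stack([q[...,0]*k+K[0,2],q[...,1]*k+K[1,2]],-1)
def ortho(s,c,a,z,xr,yr,res=.001):
    X,Y=np.meshgrid(np.arange(xr[0],xr[1],res),np.arange(yr[0],yr[1],res),indexing='ij')
    P=np.stack([c[0]+X*np.cos(a)-Y*np.sin(a),c[1]+X*np.sin(a)+Y*np.cos(a),0*X+z],-1)
    m=wpix(s,P).astype(np.float32)
    return cv2.remap(s['pixels'],m[...,0],m[...,1],cv2.INTER_CUBIC)
def wcloud(s):
    K=s['camera_matrix'];z=s['range_z'];v,u=np.mgrid[:420,:560]
    dx,dy=u-K[0,2],v-K[1,2];r=np.hypot(dx,dy);th=r/K[0,0];t=np.tan(th)/np.maximum(r,1e-9)
    P=np.stack([dx*t*z,dy*t*z,z],-1);R=cv2.Rodrigues(np.array(s['rvec'],float))[0]
    return (P-np.array(s['tvec']).ravel())@R
C=np.array([.522,.057]);A=.193
E
python3 - <<'E'
from h import *
for n in ['w1','w2']:
    s=dict(np.load(n+'.npz'))
    im=ortho(s,C,A,.018,(-.1,.1),(-.27,.27))
    im=cv2.resize(im[::-1],(800,296))
    cv2.imwrite(f'pics/{n}o.png',im[:,:,::-1])
    W=wcloud(s);d=W[...,:2]-C;X=d@[np.cos(A),np.sin(A)];Y=d@[-np.sin(A),np.cos(A)]
    # deck in z
    for lab,xx in [('mid',0),('d',-.03)]:
        q=(abs(X-xx)<.006)&(Y>-.12)&(Y<-.06);print(n,lab,q.sum(),np.percentile(W[q][:,2]*1000,[5,25,50,75,95]).round(1))
E
```

```text
w1 mid 503 [ 6.6  7.4  9.8 15.4 16.3]
w1 d 579 [ 16.3  17.   17.5  18.1 229. ]
w2 mid 638 [  7.    8.4  15.3  17.1 329.4]
w2 d 1251 [ 16.8  17.8 293.5 309.9 316.6]
```

View pics/w1o.png

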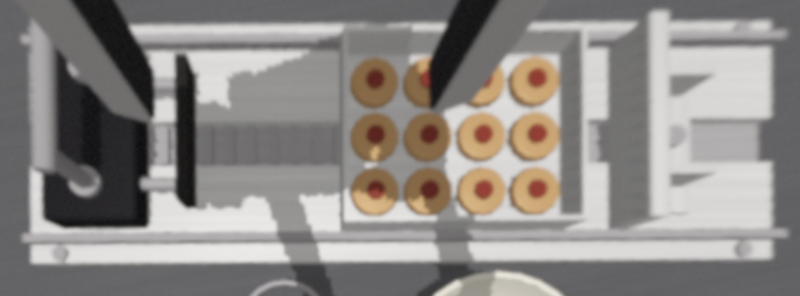

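View pics/w2o.png

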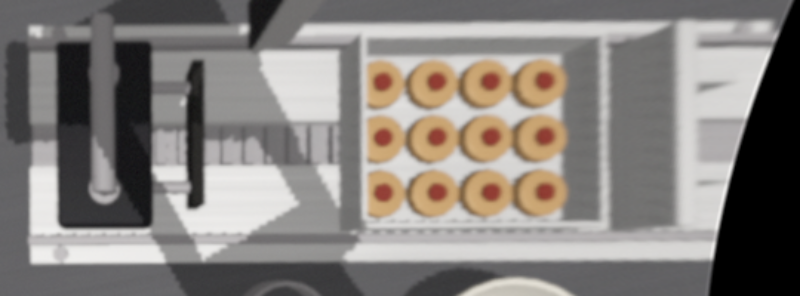

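Run:
```python
from h import *
for n in ['w1','w2']:
    s=dict(np.load(n+'.npz'))
    W=wcloud(s);d=W[...,:2]-C;X=d@[np.cos(A),np.sin(A)];Y=d@[-np.sin(A),np.cos(A)];Z=W[...,2]
    q=(abs(X)<.009)&(Y>-.165)&(Y<-.02)&(Z<.022)
    # height profile
    b=np.round(Y[q]*1000/1.5).astype(int);zz=Z[q]*1000
    print(n,[(float(i*1.5),float(np.median(zz[b==i]).round(0))) for i in np.unique(b) if (b==i).sum()>2])
    q=(Z>.085)&(Z<.118)&(abs(X)<.04)&(Y<-.18)&(Y>-.23);print('bar',q.sum(),np.round(np.percentile(Y[q]*1000,[2,10,50,90,98]),1),np.round(np.percentile(Z[q]*1000,[50,90,98]),1), 'X',np.round(np.percentile(X[(Z>.085)&(Z<.118)&(abs(Y+.2)<.03)]*1000,[1,99]),1))
    q=(Z>.042)&(Z<.054)&(abs(X)<.055)&(Y<-.1);print('block',np.round(np.percentile(Y[q&(Y<-.165)]*1000,[1,3,97,99]),1),'pad',np.round(np.percentile(Y[q&(Y>-.16)]*1000,[2,50,98]),1))
    q=(Z>.035)&(Z<.056)&(abs(X)<.055)&(Y>-.06)&(Y<.13);print('tin',np.round(np.percentile(Y[q]*1000,[1,3,97,99]),1))
    q=(Z>.025)&(Z<.066)&(abs(X)<.05)&(Y>.12)&(Y<.16);print('back',np.round(np.percentile(Y[q]*1000,[1,3,10,50,97,99]),1))
    im=cv2.cvtColor(ortho(s,C,A,.016,(-.006,.006),(-.17,-.03),.0005),cv2.COLOR_RGB2GRAY)
    print(np.round(im.mean(0)[::3]).astype(int).tolist())
```

```text
w1 [(-163.5, 15.0), (-162.0, 16.0), (-160.5, 16.0), (-159.0, 15.0), (-157.5, 9.0), (-156.0, 7.0), (-139.5, 7.0), (-138.0, 8.0), (-136.5, 8.0), (-135.0, 12.0), (-133.5, 15.0), (-132.0, 16.0), (-130.5, 16.0), (-129.0, 15.0), (-127.5, 13.0), (-126.0, 7.0), (-124.5, 8.0), (-123.0, 8.0), (-121.5, 8.0), (-120.0, 15.0), (-118.5, 15.0), (-117.0, 16.0), (-115.5, 16.0), (-114.0, 16.0), (-112.5, 9.0), (-111.0, 8.0), (-109.5, 7.0), (-108.0, 7.0), (-106.5, 7.0), (-105.0, 15.0), (-103.5, 15.0), (-102.0, 15.0), (-100.5, 15.0), (-99.0, 15.0), (-97.5, 8.0), (-96.0, 7.0), (-94.5, 8.0), (-93.0, 8.0), (-91.5, 7.0), (-90.0, 15.0), (-88.5, 16.0), (-87.0, 15.0), (-85.5, 16.0), (-84.0, 15.0), (-82.5, 7.0), (-81.0, 8.0), (-79.5, 7.0), (-78.0, 8.0), (-76.5, 8.0), (-75.0, 8.0), (-73.5, 16.0), (-72.0, 16.0), (-70.5, 15.0), (-69.0, 16.0), (-67.5, 7.0), (-66.0, 8.0), (-64.5, 8.0), (-63.0, 7.0), (-61.5, 7.0), (-60.0, 8.0), (-58.5, 15.0), (-57.0, 15.0), (-55.5, 15.0), (-54.0, 15.0), (-52.5, 8.0), (-51.0, 7.0), (-49.5, 7.0), (-48.0, 7.0), (-46.5, 7.0), (-45.0, 8.0), (-43.5, 15.0), (-42.0, 15.0), (-36.0, 21.0), (-34.
[... 1786 characters left out ...]
 17.0), (-40.5, 16.0)]
bar 1250 [-205.6 -204.5 -199.7 -195.3 -194.4] [107.4 108.6 109.3] X [-42.7  45.1]
block [-229.1 -228.  -171.3 -170.2] pad [-145.6 -142.  -137.6]
tin [-42.5 -42.1 107.4 108.3]
back [136.8 137.3 137.8 138.9 148.1 149.5]
[40, 74, 134, 153, 169, 178, 178, 178, 177, 178, 180, 180, 172, 154, 165, 176, 165, 118, 47, 24, 35, 43, 44, 43, 54, 106, 154, 171, 174, 175, 175, 173, 155, 139, 158, 172, 175, 175, 173, 171, 171, 168, 149, 133, 156, 172, 175, 176, 175, 172, 161, 143, 119, 104, 110, 114, 112, 111, 111, 112, 112, 107, 97, 96, 105, 110, 111, 116, 135, 155, 166, 155, 121, 124, 160, 174, 175, 176, 176, 176, 171, 148, 115, 126, 158, 163, 142, 122, 116, 115, 114, 113, 113, 112]
```

The measurements agree with the stated sizes (guide y, mm):

| Item | Measured |
|---|---|
| Bar centre | -200, top 109 mm high (fully down, so in a notch) |
| Notch centres | about -63.6 + 15k |
| Tin | -42 to 108 |
| Back-stop face | about 137.3 |

The pad would be half in with the block at -62.7, and a notch lies at -63.6. The planned travel is therefore about 137 mm.

```bash
cat >> h.py <<'E'
def g(o=None):
    o=o or robot.get_obs();d=np.array(o['tool_pos'])[:2]-C
    F=np.array(o['wrist_force']);R=np.array([[np.cos(A),np.sin(A)],[-np.sin(A),np.cos(A)]])
    print('t',round(float(o['time']),2),'XY',np.round(R@d*1000,2),'z',round(o['tool_pos'][2]*1000,2),'F',np.round(R@F[:2],1),round(F[2],1),'w',round(o['width']*1000,1))
E
python3 - <<'E'
from h import *
g();X,Y=.001,-.2
delta([C[0]+X*np.cos(A)-Y*np.sin(A),C[1]+X*np.sin(A)+Y*np.cos(A),.084],np.pi+A)
E
```

```text
t 3.8 XY [   1.34 -195.16] z 189.91 F [ 0.3 -0.3] -0.4 w 94.3
d mm [  0.4  -4.8 105.9] rot [-0.0002  0.0007 -0.0037]
```

Call:
carry_out(deltas="0 -5 15 0 0 -0.004 0;0 -5 35 0 0 -0.004 0;0 -5 55 0 0 -0.004 0;0 -5 75 0 0 -0.004 0;0 -5 92 0 0 -0.004 0;0 -5 102 0 0 -0.004 0;0 -5 106 0 0 -0.004 0.3;0 -5 106 0 0 -0.004 0.5")

```text
time: 4.47
tool_pos: [0.5613, -0.1396, 0.0827]
ee_rot: [3.141, -0.001, -2.949]
wrist_force: [0.2, 0.1, -0.7]
width: 0.0841
```

Run:
```python
from h import *
g();s=snap('wrist','w3.png');g()
```

```text
t 4.47 XY [   0.84 -200.48] z 82.67 F [0.2 0.1] -0.7 w 84.1
t 4.52 XY [   1.5  -200.93] z 83.89 F [ 0.8 -0.5] 0.3 w 80.1
```

View pics/w3.png

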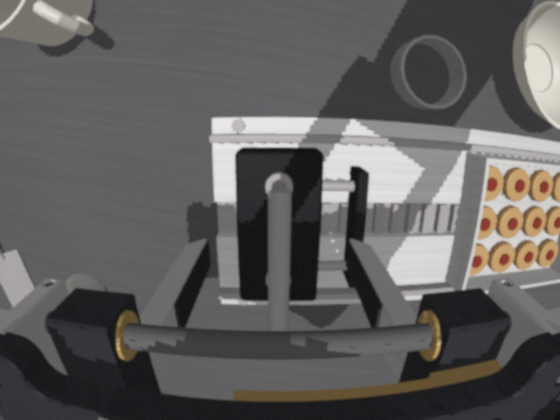

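The wrist picture shows the crossbar (280,180–335) midway between the finger tips. I close on it.

Call:
carry_out(deltas="0 0 0 0 0 0 1;0 0 0 0 0 0 1;0 0 0 0 0 0 1;0 0 0 0 0 0 1;0 0 0 0 0 0 1;0 0 0 0 0 0 1;0 0 0 0 0 0 1;0 0 0 0 0 0 1")

```text
time: 5.18
tool_pos: [0.5618, -0.14, 0.0835]
ee_rot: [3.142, 0.0, -2.949]
wrist_force: [0.7, -0.3, -0.0]
width: 0.0269
```

Run:
```python
from h import *
g()
```

```text
t 5.18 XY [   1.29 -200.95] z 83.45 F [ 0.6 -0.5] -0.0 w 26.9
```

Call:
carry_out(deltas="0 0 0 0 0 0 1;0 0 0 0 0 0 1;0 0 0 0 0 0 1;0 0 0 0 0 0 1;0 0 0 0 0 0 1;0 0 0 0 0 0 1;0 0 0 0 0 0 1;0 0 0 0 0 0 1")

```text
time: 5.85
tool_pos: [0.5616, -0.1392, 0.0834]
ee_rot: [3.14, -0.0, -2.949]
wrist_force: [-0.9, 5.0, 0.5]
width: 0.0112
```

Run:
```python
from h import *
g()
```

```text
t 5.85 XY [   1.29 -200.14] z 83.35 F [0.1 5.1] 0.5 w 11.2
```

Gripped. Now I raise the bar 13 mm; the stop is at 16.

Call:
carry_out(deltas="0 0 -2 0 0 0 1;0 0 -4 0 0 0 1;0 0 -6 0 0 0 1;0 0 -8 0 0 0 1;0 0 -10 0 0 0 1;0 0 -12 0 0 0 1;0 0 -13 0 0 0 1;0 0 -13 0 0 0 1")

```text
time: 6.52
tool_pos: [0.5615, -0.1392, 0.095]
ee_rot: [3.14, -0.001, -2.949]
wrist_force: [0.8, 5.3, -6.7]
width: 0.0114
```

Run:
```python
from h import *
g()
```

```text
t 6.52 XY [   1.14 -200.14] z 95.01 F [1.8 5. ] -6.7 w 11.4
```

Call:
carry_out(deltas="0 4 0 0 0 0 1;0 12 0 0 0 0 1;0 22 0 0 0 0 1;0 32 0 0 0 0 1;0 43 0 0 0 0 1;0 54 0 0 0 0 1;0 64 0 0 0 0 1;0 70 0 0 0 0 1")

```text
time: 7.18
tool_pos: [0.5498, -0.0762, 0.0967]
ee_rot: [-3.13, 0.002, -2.951]
wrist_force: [3.7, -9.4, -7.5]
width: 0.011
```

Run:
```python
from h import *
g();s=snap('wrist','w4.png');g()
```

```text
t 7.18 XY [   1.71 -136.03] z 96.65 F [ 1.9 -9.9] -7.5 w 11.0
t 7.23 XY [   1.74 -134.83] z 96.62 F [ 2.6 -8.1] -7.4 w 11.3
```

View pics/w4.png

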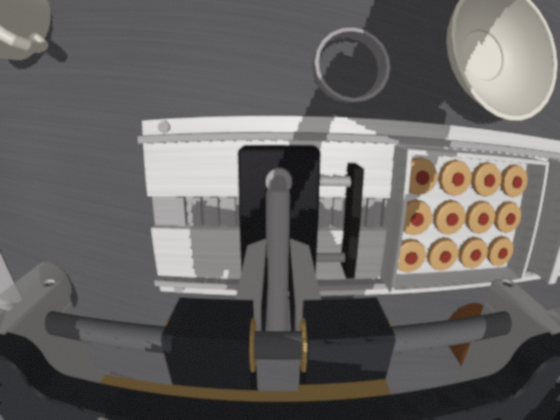

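Call:
carry_out(deltas="0 5 0 0 0 0 1;0 11 0 0 0 0 1;0 17 0 0 0 0 1;0 22 0 0 0 0 1;0 26 0 0 0 0 1;0 29 0 0 0 0 1;0 32 0 0 0 0 1;0 35 0 0 0 0 1")

```text
time: 7.9
tool_pos: [0.5435, -0.0426, 0.0966]
ee_rot: [-3.13, 0.002, -2.952]
wrist_force: [4.2, -9.7, -7.1]
width: 0.011
```

Run:
```python
from h import *
g()
```

```text
t 7.9 XY [   1.98 -101.88] z 96.61 F [  2.3 -10.3] -7.1 w 11.0
```

Call:
carry_out(deltas="0 2 0 0 0 0 1;0 4 0 0 0 0 1;0 6 0 0 0 0 1;0 8 0 0 0 0 1;0 10 0 0 0 0 1;0 12 0 0 0 0 1;0 14 0 0 0 0 1;0 16 0 0 0 0 1")

```text
time: 8.57
tool_pos: [0.5406, -0.0271, 0.0967]
ee_rot: [-3.13, 0.002, -2.952]
wrist_force: [5.4, -9.5, -8.3]
width: 0.0108
```

Run:
```python
from h import *
g();s=snap('wrist','w5.png')
np.savez('w5.npz',**{k:s[k] for k in ['pixels','range_z','camera_matrix','rvec','tvec']})
```

```text
t 8.57 XY [  2.12 -86.11] z 96.66 F [  3.5 -10.3] -8.3 w 10.8
```

View pics/w5.png

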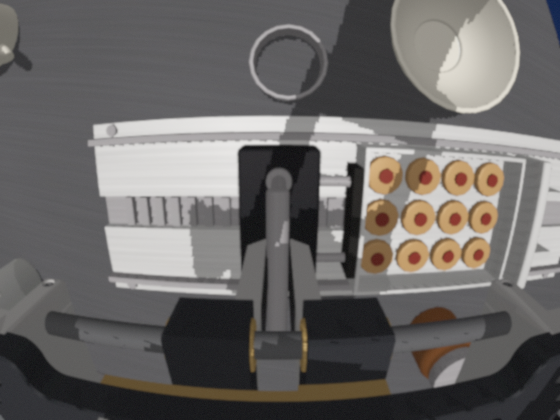

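Run:
```python
from h import *
s=dict(np.load('w5.npz'))
W=wcloud(s);d=W[...,:2]-C;X=d@[np.cos(A),np.sin(A)];Y=d@[-np.sin(A),np.cos(A)];Z=W[...,2]
for lab,q in [('bar',(Z>.105)&(Z<.125)&(X<-.01)&(X>-.04)),('block',(Z>.043)&(Z<.054)&(abs(X)<.055)&(Y<-.05)&(Y>-.13)),('pad',(Z>.043)&(Z<.054)&(X<.04)&(X>-.04)&(Y<-.02)&(Y>-.05)),('tinback',(Z>.042)&(Z<.056)&(abs(X)<.055)&(Y>.07)&(Y<.128)),('back',(Z>.03)&(Z<.066)&(abs(X)<.05)&(Y>.131)&(Y<.16))]:
    print(lab,q.sum(),np.round(np.percentile(Y[q]*1000,[1,3,10,50,97,99]),1) if q.any() else '')
```

```text
bar 1265 [-91.6 -91.4 -90.4 -85.8 -80.2 -80.1]
block 6426 [-115.2 -114.2 -111.2  -82.5  -57.1  -56.2]
pad 1593 [-32.1 -31.9 -31.5 -26.8 -21.1 -20.8]
tinback 966 [ 75.5  83.1 113.5 123.2 126.1 126.5]
back 2764 [137.1 137.4 137.9 139.  148.4 149.7]
```

Call:
carry_out(deltas="0 1 0 0 0 0 1;0 2 0 0 0 0 1;0 3 0 0 0 0 1;0 4 0 0 0 0 1;0 5 0 0 0 0 1;0 6 0 0 0 0 1;0 7 0 0 0 0 1;0 8 0 0 0 0 1")

```text
time: 9.28
tool_pos: [0.5391, -0.0192, 0.0966]
ee_rot: [-3.13, 0.002, -2.952]
wrist_force: [4.7, -9.8, -7.0]
width: 0.0111
```

Run:
```python
from h import *
g()
```

```text
t 9.28 XY [  2.15 -78.08] z 96.63 F [  2.7 -10.5] -7.0 w 11.1
```

Call:
carry_out(deltas="0 1 0 0 0 0 1;0 2 0 0 0 0 1;0 3 0 0 0 0 1;0 4 0 0 0 0 1;0 5 0 0 0 0 1;0 6 0 0 0 0 1;0 7 0 0 0 0 1;0 8 0 0 0 0 1")

```text
time: 9.95
tool_pos: [0.5378, -0.0121, 0.0968]
ee_rot: [-3.128, 0.003, -2.952]
wrist_force: [5.3, -12.3, -7.0]
width: 0.0112
```

Run:
```python
from h import *
g()
```

```text
t 9.95 XY [  2.27 -70.87] z 96.77 F [  2.8 -13.1] -7.0 w 11.2
```

The force along the guide rose from 10.5 to 13.1 N, so the tin is against the back stop and the pad is giving. About 7.5 mm to go.

Call:
carry_out(deltas="0 1 0 0 0 0 1;0 2 0 0 0 0 1;0 3 0 0 0 0 1;0 4 0 0 0 0 1;0 5 0 0 0 0 1;0 6 0 0 0 0 1;0 7 0 0 0 0 1;0 8 0 0 0 0 1")

```text
time: 10.62
tool_pos: [0.5365, -0.005, 0.0968]
ee_rot: [-3.127, 0.003, -2.952]
wrist_force: [4.9, -13.3, -7.4]
width: 0.011
```

Run:
```python
from h import *
g();s=snap('wrist','w6.png');g()
np.savez('w6.npz',**{k:s[k] for k in ['pixels','range_z','camera_matrix','rvec','tvec']})
W=wcloud(s);d=W[...,:2]-C;X=d@[np.cos(A),np.sin(A)];Y=d@[-np.sin(A),np.cos(A)];Z=W[...,2]
for lab,q in [('bar',(Z>.105)&(Z<.125)&(X<-.01)&(X>-.04)),('block',(Z>.043)&(Z<.054)&(abs(X)<.055)&(Y<-.03)&(Y>-.11)),('pad',(Z>.043)&(Z<.054)&(X<.04)&(X>-.04)&(Y<-.0)&(Y>-.03)),('tinback',(Z>.042)&(Z<.054)&(abs(X)<.055)&(Y>.11)&(Y<.16)),('back',(Z>.058)&(Z<.066)&(abs(X)<.05)&(Y>.1)&(Y<.16))]:
    print(lab,q.sum(),np.round(np.percentile(Y[q]*1000,[1,3,10,50,97,99]),1) if q.any() else '')
q=(abs(X)<.009)&(Y>-.245)&(Y<-.095)&(Z<.022)
b=np.round(Y[q]*1000/1).astype(int);zz=Z[q]*1000
print([(int(i),int(np.median(zz[b==i]).round(0))) for i in np.unique(b) if (b==i).sum()>2])
```

```text
t 10.62 XY [  2.31 -63.61] z 96.84 F [  2.2 -14. ] -7.4 w 11.0
t 10.67 XY [  2.3  -63.45] z 96.84 F [  3.3 -13.1] -7.1 w 11.1
bar 1265 [-69.1 -68.9 -67.9 -63.2 -57.7 -57.6]
block 6431 [-92.8 -91.8 -88.7 -60.1 -34.7 -33.8]
pad 1617 [-19.8 -19.6 -19.  -14.3  -8.6  -8.2]
tinback 1316 [115.8 125.5 134.9 136.2 139.5 140.1]
back 1308 [137.6 137.8 138.3 141.8 149.2 149.9]
[(-245, 7), (-244, 7), (-243, 7), (-242, 8), (-241, 7), (-240, 7), (-239, 7), (-238, 7), (-237, 7), (-236, 7), (-235, 7), (-234, 7), (-233, 8), (-232, 8), (-231, 7), (-230, 7), (-225, 15), (-224, 15), (-223, 15), (-222, 15), (-221, 15), (-220, 16), (-219, 15), (-218, 12), (-217, 10), (-216, 7), (-215, 8), (-214, 9), (-210, 15), (-209, 15), (-208, 16), (-207, 15), (-206, 15), (-205, 15), (-204, 16), (-203, 13), (-202, 10), (-201, 8), (-200, 8), (-199, 8), (-195, 15), (-194, 16), (-193, 16), (-192, 16), (-191, 16), (-190, 15), (-189, 16), (-188, 12), (-187, 12), (-186, 8), (-185, 7), (-184, 8), (-183, 8), (-180, 15), (-179, 15), (-178, 16), (-177, 16), (-176, 15), (-175, 16), (-174, 16), (-173, 12), (-172, 8), (-171, 7), (-170, 8), (-169, 7), (-168, 8), (-165, 15), (-164, 16), (-163, 15), (-162, 16), (-161, 16), (-160, 15), (-159, 16), (-158, 12), (-157, 8), (-156, 8), (-155, 7), (-154, 8), (-153, 8), (-150, 15), (-149, 15), (-148, 16), (-147, 15), (-146, 16), (-145, 16), (-144, 16), (-143, 14), (-142, 12), (-141, 7), (-140, 7), (-139, 7), (-138, 8), (-137, 8), (-135, 15), (-134, 16), (-133, 15), (-132, 15), (-131, 15), (-130, 15), (-129, 15), (-128, 10), (-127, 8), (-126, 8), (-125, 7), (-124, 7), (-123, 8), (-122, 8), (-120, 15), (-119, 15), (-118, 15), (-117, 15), (-116, 15), (-115, 15), (-114, 16), (-113, 13), (-112, 7), (-111, 7), (-110, 7), (-109, 8), (-108, 8), (-107, 8), (-106, 7), (-104, 16), (-103, 16), (-102, 15), (-101, 16), (-100, 16), (-99, 16), (-98, 15)]
```

View pics/w6.png

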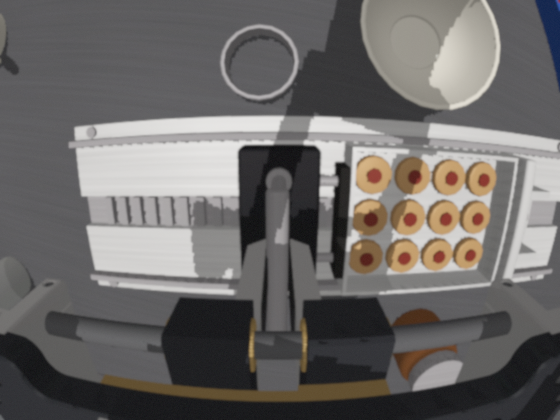

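The picture shows the tin against the back-stop plate (510,220) and the pad (342,220) drawn in. The block centre is about -63.4 and the notch about -63.8, so it is lined up. I lower the bar and watch the force.

Call:
carry_out(deltas="0 0 1 0 0 0 1;0 0 2 0 0 0 1;0 0 3 0 0 0 1;0 0 4 0 0 0 1;0 0 5 0 0 0 1;0 0 6 0 0 0 1;0 0 7 0 0 0 1;0 0 8 0 0 0 1")

```text
time: 11.33
tool_pos: [0.5365, -0.0048, 0.0891]
ee_rot: [-3.127, 0.003, -2.952]
wrist_force: [5.1, -12.0, -6.0]
width: 0.0111
```

Run:
```python
from h import *
g()
```

```text
t 11.33 XY [  2.33 -63.43] z 89.06 F [  2.7 -12.8] -6.0 w 11.1
```

Call:
carry_out(deltas="0 0 1 0 0 0 1;0 0 2 0 0 0 1;0 0 3 0 0 0 1;0 0 4 0 0 0 1;0 0 5 0 0 0 1;0 0 5 0 0 0 1;0 0 5 0 0 0 1;0 0 5 0 0 0 1")

```text
time: 12.0
tool_pos: [0.5365, -0.0048, 0.0843]
ee_rot: [-3.127, 0.003, -2.952]
wrist_force: [4.8, -12.1, -5.6]
width: 0.0111
```

Run:
```python
from h import *
g()
```

```text
t 12.0 XY [  2.36 -63.45] z 84.35 F [  2.4 -12.8] -5.6 w 11.1
```

Call:
carry_out(deltas="0 -1 1 0 0 0 1;0 -2 1 0 0 0 1;0 -3 1 0 0 0 1;0 -4 1 0 0 0 1;0 -4 1 0 0 0 1;0 -4 1 0 0 0 1;0 -4 1 0 0 0 1;0 -4 1 0 0 0 1")

```text
time: 12.67
tool_pos: [0.5365, -0.0049, 0.0834]
ee_rot: [-3.134, 0.003, -2.951]
wrist_force: [3.3, -6.3, -3.7]
width: 0.0112
```

Run:
```python
from h import *
g()
```

```text
t 12.67 XY [  2.37 -63.53] z 83.43 F [ 2.1 -6.8] -3.7 w 11.2
```

Call:
carry_out(deltas="0 -1 0.5 0 0 0 1;0 -2 0.5 0 0 0 1;0 -3 0.5 0 0 0 1;0 -4 0.5 0 0 0 1;0 -4 0.5 0 0 0 1;0 -4 0.5 0 0 0 1;0 -4 0.5 0 0 0 1;0 -4 0.5 0 0 0 1")

```text
time: 13.33
tool_pos: [0.5365, -0.005, 0.0833]
ee_rot: [3.142, 0.003, -2.949]
wrist_force: [0.9, 1.0, 6.2]
width: 0.0114
```

Run:
```python
from h import *
g()
```

```text
t 13.33 XY [  2.37 -63.61] z 83.3 F [1.1 0.8] 6.2 w 11.4
```

The bar is seated and the lateral force is near zero. I let go.

Call:
carry_out(deltas="0 0 0 0 0 0 0.5;0 0 0 0 0 0 0.3;0 0 0 0 0 0 0;0 0 0 0 0 0 0;0 0 0 0 0 0 0;0 0 0 0 0 0 0;0 0 0 0 0 0 0;0 0 0 0 0 0 0")

```text
time: 14.0
tool_pos: [0.5356, -0.0055, 0.0818]
ee_rot: [3.141, -0.0, -2.949]
wrist_force: [0.7, 0.0, 0.1]
width: 0.0611
```

Run:
```python
from h import *
g()
```

```text
t 14.0 XY [  1.32 -63.95] z 81.84 F [ 0.7 -0.1] 0.1 w 61.1
```

Call:
carry_out(deltas="0 0 -5 0 0 0 0;0 0 -15 0 0 0 0;0 0 -30 0 0 0 0;0 0 -45 0 0 0 0;0 0 -60 0 0 0 0;0 0 -80 0 0 0 0;0 0 -100 0 0 0 0;0 0 -110 0 0 0 0")

```text
time: 14.67
tool_pos: [0.5369, -0.0057, 0.1961]
ee_rot: [-3.14, 0.005, -2.949]
wrist_force: [-0.9, -0.2, -0.2]
width: 0.0939
```

Run:
```python
from h import *
g();s=snap('wrist','w7.png')
W=wcloud(s);d=W[...,:2]-C;X=d@[np.cos(A),np.sin(A)];Y=d@[-np.sin(A),np.cos(A)];Z=W[...,2]
for lab,q in [('bar',(Z>.09)&(Z<.125)&(X<.03)&(X>-.04)&(Y>-.09)&(Y<-.04)),('block',(Z>.043)&(Z<.054)&(abs(X)<.055)&(Y<-.03)&(Y>-.11)),('pad',(Z>.043)&(Z<.054)&(X<.04)&(X>-.04)&(Y<-.0)&(Y>-.03)),('tinback',(Z>.042)&(Z<.054)&(abs(X)<.055)&(Y>.11)&(Y<.16)),('back',(Z>.058)&(Z<.066)&(abs(X)<.05)&(Y>.1)&(Y<.16))]:
    print(lab,q.sum(),np.round(np.percentile(Y[q]*1000,[1,3,10,50,97,99]),1) if q.any() else '','z',np.round(np.percentile(Z[q]*1000,[50,90,98]),1))
s=snap('top','top9.png')
for t in ['jar','bowl','cutter']:
    for r in robot.place_of(s,t)[:1]: print(t,round(r['p'],2),np.round(c2w(s,r['at']),3))
```

```text
t 14.67 XY [  2.65 -64.37] z 196.13 F [-0.9 -0. ] -0.2 w 93.9
bar 1094 [-69.1 -69.1 -68.2 -63.8 -57.8 -57.6] z [107.4 108.7 109.3]
block 4653 [-92.7 -91.6 -88.2 -63.9 -34.9 -33.8] z [47.4 48.5 50. ]
pad 838 [-19.5 -19.3 -18.7 -14.   -8.5  -8.2] z [48.7 49.9 50.6]
tinback 728 [117.7 127.1 135.  136.5 139.9 159. ] z [49.4 52.5 53.7]
back 868 [137.8 138.2 138.6 142.5 149.5 150.2] z [62.4 63.5 64.2]
jar 0.8 [0.645 0.167 0.002]
bowl 0.92 [0.365 0.077 0.003]
cutter 0.56 [ 0.406 -0.042 -0.004]
```

View pics/w7.png

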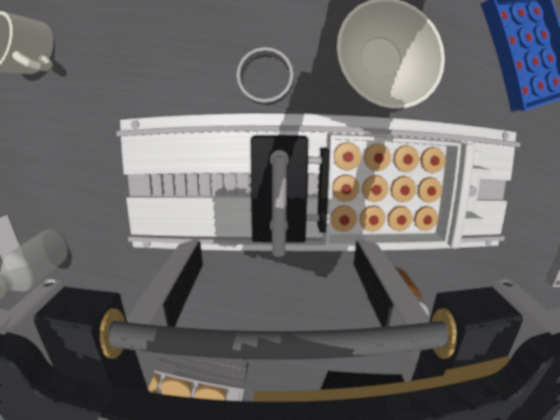

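View pics/top9.png

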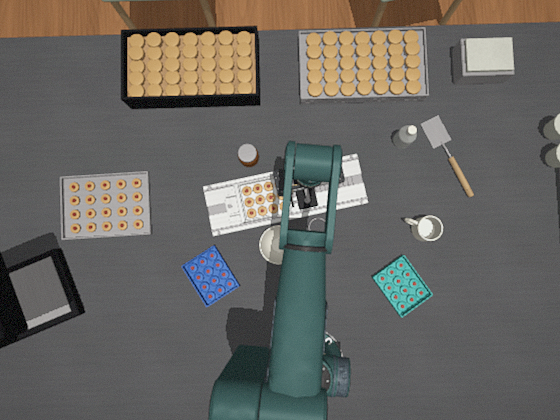

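```bash
python3 -c "
from h import *
robot.close_job()"
```

```text
the job is handed in; nothing more can be done
```

The tin is clamped and the job is handed in. I lifted the bar about 12 mm and held it up while sliding the end stop 136.5 mm. This pushed the aluminium tin against the back stop and pressed the pad in. I then lowered the bar into the notch, took the side load off, let go and backed away upwards.

**Final checks:**
- **Bar:** its top is 109 mm above the table, the same as at the start when it was fully down in a notch.
- **Block:** its centre is at -63.4 mm along the guide, and the notch centre at about -63.8 mm.
- **Tin:** the last depth picture shows it against the back-stop face, which is at about 137.5 mm.
- **Pad:** pushed in about 10–11 mm of 24 by depth and about 11–12 mm by travel. Either is roughly half, and no other notch is nearer to half.
- **Bystanders:** the jar and bowl were measured in their original places. The cutter measured 6 mm off in x, but it was partly hidden by the arm and nothing came near it, so I put that down to measurement error. The mug, tray, spatula and bottle I compared only by eye in the top picture, and they look unmoved.
- **Forces and time:** the highest wrist force I read was about 16 N. The last pictures were taken about 15 s into the 45 s.

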